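# Lock the chasing turntable

### The arm

A 6-joint arm with a two-finger parallel gripper is mounted at the origin on a cart in front of the work surface, level with it; the furniture and walls round the work are solid. World frame = base frame: x ahead of the robot, y to its left, z up, the work surface at z = 0. Lengths are in m, angles in rad, forces in N, time in s.
With the tool pointing down it reaches from about 0.3 to 0.875 m from the base axis. Payload 4.2 kg.
Tool frame: the origin (TCP) lies at the very end of the fingers, on their centre line; the grasp point (between the pads) lies 19 mm behind it; z points along the fingers, y is the line along which they close (so a half turn about z gives the same grasp; the last joint's range is limited). The gripper opens to 85 mm and grips with 20 to 120 N. Pads are 22 mm wide; open, the fingers measure 114 mm over their backs; the gripper's body (76 mm by 85 mm) begins 54 mm behind the grasp point. The pads swing forward as they close: fully open they stand 13 mm farther back than shut.
Start: joints at [1.24, 0.32, 1.565, -0, 1.257, -0.02], TCP at [0.176, 0.547, 0.231] pointing down, gripper open.
Joint ranges: [-3.11, 3.11], [-0.84, 2.01], [0.21, 2.61], [-1.34, 4.49], [0.05, 2.63], [-2.56, 2.56]. Speed limits (rad/s): [2.57, 2.57, 3.14, 3.14, 3.14, 3.14].

### API

Orientations are given as a rotation vector (axis times angle).
In Python, from station import manip, jaws, solver, state, cams, order gives the robot as it stands. Calls block until the motion is done:
- manip.move_pose(position, orientation): joint-space move of the TCP to a pose.
- manip.move_straight(position, orientation=None, vel=0.15, guard=None): straight line of the TCP; orientation=None keeps the orientation; vel is the mean speed in m/s. With guard (N) it stops when the force on the tool has changed by that much, and returns True; else False.
- manip.move_joints(angles): joint-space move.
- jaws.set_gripper(opening): opening from 0.0 (shut) to 1.0 (fully open); the grip force is fixed at half the most; returns when the fingers have stopped.
- manip.pause(seconds).
- solver.inverse_kinematics(position, orientation): joint angles nearest the present ones, or None.
- state(): the state.
- cams.grab_frame(name): name is "side" or "top" or "wrist"; returns the picture (400x640x3 uint8, red, green, blue); there is no depth.
- cams.calibration(name): a dict with "vfov" (degrees; the focal length in pixels is half the picture's height over the tangent of half this angle, whatever the lens; pixels are square), "cx", "cy" (the principal point, pixels), "xyz" and "orientation" of the camera in the world. Camera axes: x right, y down, z forward; pixel columns grow to the right and rows downward; lengths in m; the calibration is good to about 2 mm. A picture is of the moment at which its call begins: read the wrist's pose just before it. calibration takes no time and is no camera call; for the wrist camera it gives the pose at the moment of the call.
A pose or a line that the arm cannot do raises manip.MotionError and nothing moves.
- order.hand_in(): hands the job in; it is judged then, once.
The state is a dict: "time_s": time; "joint_pos": joint angles; "joint_vel": joint speeds; "effort": joint torques, N m; "tool_pos": TCP position; "tcp_rot": TCP orientation; "contact_force": force on the tool from outside, world axes, zero at the start; "wrist_torque": the same for the moment, N m; "gripper_width": opening from 0.0 (shut) to 1.0 (fully open); "finger_force": force on a finger pad.
Only numpy, scipy, OpenCV 4.12 (cv2) and the standard library are available. Lean on these libraries where they do the work, as an engineer would, in place of code of your own. Each camera call takes 0.05 s, during which the arm holds its last target. There are 200 camera calls.

### The job

Lock the turntable so that the cup on it can be worked: with a fingertip on its upright peg, turn the disc until the slot in its rim faces the locking bar, then push the bar by its upright tab straight into the slot until it is fully home. Only push, with the fingertips or the outside of the fingers: do not take the peg, the tab or anything else between the fingers. Leave the cup standing in its ring on the disc, and everything else where it lies.

Things in the scene. Friction and masses are not known exactly. Their poses are not given: they have to be found in the camera images.
- stand: grey cast base, screwed to the bench. Origin: on the disc's upright axis, at bench height; +y points from the axis outwards along the locking bar; z up. Plate 8 mm thick, 158 mm out along +y (50 mm wide there), 102 mm out along +x and -x. The guide block that carries the bar spans 85 to 109 mm along +y, 39 mm wide, 37 mm high.
- turntable (a joint): angle of the slotted disc about its upright axis, rad, growing anticlockwise seen from above, without end. At 0 and 6.283 (the same place) the slot faces the bar; starts 0.8 to 5.4, so the shorter way may be either way. Bare metal disc 150 mm across, 10 mm thick, upper face 30 mm above the bench. It stays where it is left and takes about 1.5 N at the peg to turn.
- slot (a point): middle of the open mouth of the disc's one slot (18 mm wide, 22 mm deep), at the rim, 75 mm from the disc's axis, 25 mm above the bench; turns with the disc
- peg (a point): half-way up the upright peg by which the disc is turned, 46 mm above the bench, 63 mm from the axis, straight opposite the slot. Steel shaft 10 mm thick from the disc's face to 51 mm above the bench, then a wooden knob 16 mm thick up to 64 mm. Between peg and cup there are 26 mm.
- lock_bar (a joint): how far the bar is pushed towards the disc, m: 0 fully drawn, 0.028 fully home (hard stop, tab 1 mm off the guide block); starts 0 to 0.005. It slides along the stand's y axis (inwards is -y), resists with about 2 N and stays where it is left. With the slot out of line its tip meets the rim at 0.008 and goes no farther.
- tab (a point): centre of the upright steel tab on the bar's outer end, 44 mm above the bench. The tab is 28 mm wide, 9 mm thick along the bar (the face to push is 4.5 mm farther out than this point), its rounded top 56 mm above the bench. With the bar fully drawn this point is 142.5 mm from the disc's axis, fully home 114.5 mm.
- tip (a point): tip of the locking bar, 25 mm above the bench, 83 mm from the disc's axis when drawn. The bar is 14 mm wide and 11 mm high; its last 10 mm taper to 6 mm at the tip, so it finds the slot when that is within about 4 mm of straight, and brings it square.
- gate (a point): fixed point on the stand where the slot's mouth must come: on the bar's line, 75 mm from the disc's axis
- copper_cup: small raised copper cup, 64 mm across, 45 mm high, origin at the centre of its underside; it stands loose in a low cork ring at the middle of the disc, its rim 75 mm above the bench, and turns with the disc
- wax_tin: flat round brass-coloured tin, 62 mm across, 23 mm high, lying beside the bar's guide; leave it
- dividers: steel spring dividers lying flat near the disc, 49x162x7 mm; leave them
- raising_hammer: hammer with a dark handle lying to the right, 144x309x26 mm; leave it
- scribe: brass scribe lying flat to the right, 7x138x7 mm; leave it
- pliers_0: pliers with red handles lying behind to the right, 57x132x11 mm; leave them
Mind the look-alikes: they are no part of the job. Leave any pink or yellow look-alike of the copper_cup alone.

How it is judged:
On the way, in this order (a step that is already met when the one before it is completed fails the run):
1. the slot is brought in line with the bar (horizontal distance between slot and gate below 0.007 m and value of joint lock_bar below 0.014 m), for 0.1 s.
2. the bar is pushed home into the slot (horizontal distance between slot and gate below 0.005 m and value of joint lock_bar above 0.025 m), for 0.2 s.
At the end, for the whole second after the job is handed in: The slot faces the bar (mouth within 5 mm of its place), the bar is home in it (at least 25 of its 28 mm), and the cup stands upright and still in its ring on the disc (all of step 2 and horizontal distance between copper_cup and stand below 0.01 m and z of copper_cup in the frame of stand below 0.034 m and angle between copper_cup's own z axis and vertical below 0.1 rad and linear speed of copper_cup below 0.02 m/s); the robot touches nothing.
It fails at once if the peg is taken between the fingers (horizontal distance between the grasp point and peg below 0.008 m and height (world z) of the grasp point below 0.07 m).
It fails at once if the tab is taken between the fingers (horizontal distance between the grasp point and tab below 0.008 m and height (world z) of the grasp point below 0.062 m).
It fails at once if the cup is lifted, tipped or knocked out of its ring (height (world z) of copper_cup above 0.042 m or horizontal distance between copper_cup and stand above 0.012 m or angle between copper_cup's own z axis and vertical above 0.25 rad).
It fails at once if a thing lying on the bench is moved (distance of any of wax_tin, dividers, raising_hammer, scribe, pliers_0 from where it was at the start of the episode above 0.025 m).
It also fails if it takes over 51 s, if anything falls off the work surface, if the arm or the gripper's body presses on something with over 40 N, if the wrist force passes 120 N, or if a joint passes its speed limit or range.

## Working session

There is one attempt and no reset: what is moved stays moved. The work goes in short steps, each a Python script; the robot and the scene stay as the last script left them, time stands still between calls to the robot, and variables do not carry over. Pictures are saved under pics/ and viewed, at most 10 in all, crops included, and the job is handed in when it is done.

```bash
mkdir -p pics; python3 - <<'E'
from station import *
import cv2
for n in("top","side"):
    print(n,cams.calibration(n)); cv2.imwrite(f"pics/{n}0.png",cams.grab_frame(n)[:,:,::-1])
s=state();print(s["time_s"],s["tool_pos"],s["tcp_rot"],s["contact_force"])
E
```

```text
top {'vfov': 49.400182201939515, 'cx': 314.0734297980756, 'cy': 203.6963265466771, 'xyz': array([0.33402693, 0.0744809 , 1.12933518]), 'orientation': array([-2.10132159,  2.13926871, -0.20469245])}
side {'vfov': 53.94165451212554, 'cx': 318.90160903009735, 'cy': 199.6684543727539, 'xyz': array([0.44000824, 0.96890793, 0.40897222]), 'orientation': array([-0.11748033,  2.54797442, -1.7183117 ])}
0.1 [0.1757135  0.54705355 0.23057926] [-4.86251918e-01 -3.10344209e+00  2.45501584e-03] [ 0.46798687 -0.06394569 -0.22223624]
```

View pics/top0.png

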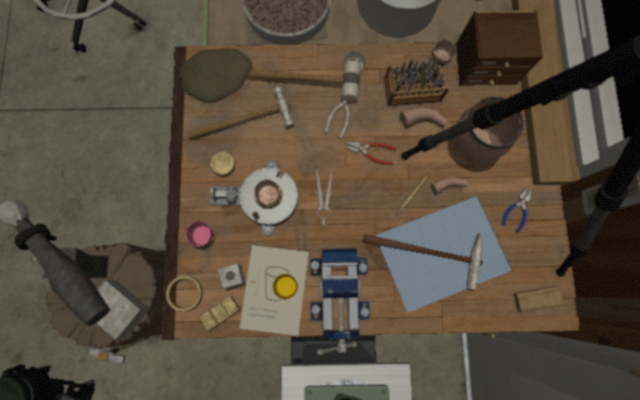

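View pics/side0.png

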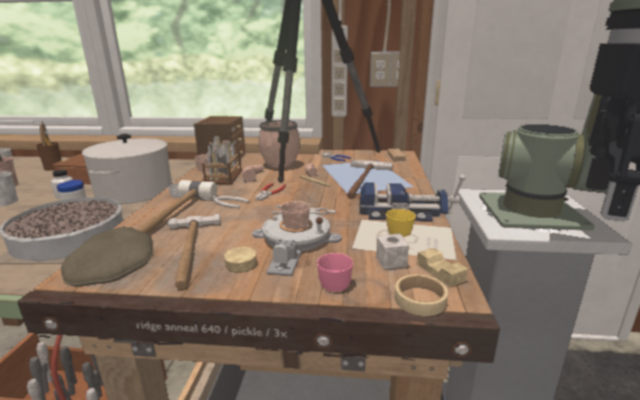

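Top view: the turntable with the copper cup is at about (268,195) and the bar and guide at (225,195). The wax tin is at (222,163), the dividers at (325,195), and the pink cup at (200,235) and yellow cup at (286,286) are the look-alikes. I'll enlarge the turntable.

```bash
python3 - <<'E'
import cv2
a=cv2.imread("pics/top0.png")[145:245,190:340]
cv2.imwrite("pics/c1.png",cv2.resize(a,None,fx=5,fy=5,interpolation=cv2.INTER_CUBIC))
E
```

```text
(no output)
```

View pics/c1.png

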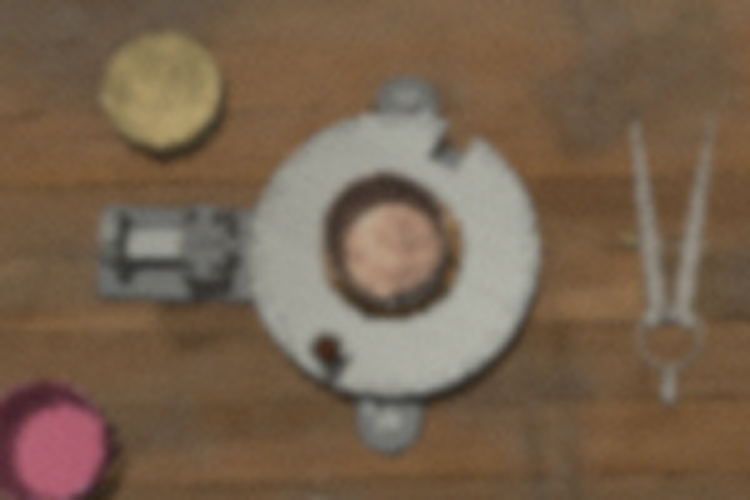

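The enlarged crop (offset 190,145, 5x) shows the disc centre at (395,254), the slot mouth at (458,140), the knob at (326,347) and the ears at (408,95) and (389,430). The tab is at about (125,245).

```bash
cat >h.py <<'E'
from station import *
import numpy as np, cv2
from scipy.spatial.transform import Rotation as R
def ray(c,uv,z):
    f=200/np.tan(np.radians(c["vfov"])/2)
    d=R.from_rotvec(c["orientation"]).as_matrix()@np.array([(uv[0]-c["cx"])/f,(uv[1]-c["cy"])/f,1])
    p=np.array(c["xyz"]); return p+d*(z-p[2])/d[2]
def proj(c,P):
    f=200/np.tan(np.radians(c["vfov"])/2)
    q=R.from_rotvec(c["orientation"]).as_matrix().T@(np.array(P)-c["xyz"])
    return f*q[:2]/q[2]+[c["cx"],c["cy"]]
def down(yaw):  # tool pointing down, tool y axis along world heading yaw
    y=np.array([np.cos(yaw),np.sin(yaw),0]);z=np.array([0,0,-1.])
    return R.from_matrix(np.c_[np.cross(y,z),y,z]).as_rotvec()
E
python3 - <<'E'
from h import *
c=cams.calibration("top"); o=np.array([190,145])
for n,p,z in [("disc",(395,254),.03),("slot",(458,140),.03),("knob",(326,347),.064),("earx",(408,95),.02),("ear-",(389,430),.02),("plateend",(98,254),.008),("tab",(128,245),.05),("tin",(162,95),.02),("cup",(392,247),.06)]:
    print(n,ray(c,o+np.array(p)/5,z).round(4))
print(R.from_rotvec(state()["tcp_rot"]).as_matrix().round(3))
w=cams.calibration("wrist");print(w, state()["tool_pos"])
E
```

```text
disc [0.5711 0.1887 0.03  ]
slot [0.6314 0.1559 0.03  ]
knob [0.5171 0.2193 0.064 ]
earx [0.6592 0.183  0.02  ]
ear- [0.4809 0.1926 0.02  ]
plateend [0.5787 0.3476 0.008 ]
tab [0.5739 0.3223 0.05  ]
tin [0.6616 0.3132 0.02  ]
cup [0.5683 0.1871 0.06  ]
[[-0.952  0.306 -0.001]
 [ 0.306  0.952 -0.001]
 [ 0.    -0.002 -1.   ]]
{'vfov': 60.525357916606204, 'cx': 319.45995931921874, 'cy': 195.96557863811654, 'xyz': array([0.11229422, 0.56753988, 0.37333072]), 'orientation': array([2.3577557 , 1.71830382, 0.22616392])} [0.1757135  0.54705355 0.23057926]
```

Anticlockwise is the short way, about 115°: the peg goes from heading 151° to 267°. I'll close the gripper, move the wrist camera over the turntable in the pushing orientation, and refine the poses.

```bash
python3 - <<'E'
from h import *
s=state();c=cams.calibration("wrist")
Rt=R.from_rotvec(s["tcp_rot"]);off=Rt.inv().apply(c["xyz"]-s["tool_pos"]);Rc=Rt.inv()*R.from_rotvec(c["orientation"])
print(off,Rc.as_matrix().round(2))
rv=down(np.radians(-110));T=R.from_rotvec(rv)
h=.25
cam=T.apply(off)+[0,0,h]; ax=(T*Rc).apply([0,0,1]); hit=cam-ax*(cam[2]-.03)/ax[2]
p=np.r_[np.array([.572,.215])-hit[:2],h];print(p,solver.inverse_kinematics(p,rv))
jaws.set_gripper(0.0)
manip.move_pose(p,rv)
c=cams.calibration("wrist");im=cams.grab_frame("wrist")
np.save("c2.npy",c,allow_pickle=True);cv2.imwrite("pics/w1.png",im[:,:,::-1])
print(state()["time_s"],state()["tool_pos"],state()["joint_pos"])
for q in [(.571,.1887,.03),(.5171,.2193,.064)]: print(proj(c,q))
E
```

```text
[ 6.66519185e-02 -1.19257439e-04 -1.42748661e-01] [[-0.   -0.97 -0.26]
 [ 1.   -0.   -0.  ]
 [ 0.   -0.26  0.97]]
[0.60173019 0.20367015 0.25      ] [ 3.08266499e-01  4.06023236e-01  1.38500114e+00 -4.44089210e-16
  1.35056828e+00  2.22812868e+00]
2.8917 [0.60136063 0.20443127 0.25001626] [3.09469389e-01 4.05878837e-01 1.38518911e+00 2.36538639e-04
 1.35059787e+00 2.22782682e+00]
[342.17812202 187.57171599]
[333.32096563 252.43337932]
```

View pics/w1.png

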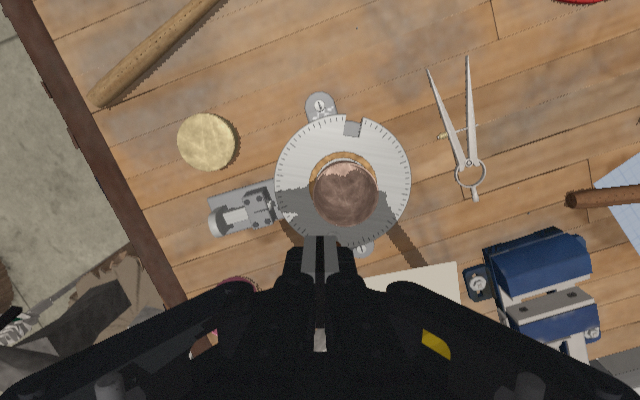

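Wrist view: the disc is centred at about (343,181), the slot mouth is at (352,118) and the tab at (232,217). The peg is hidden behind the fingers. I'll enlarge it.

```bash
python3 - <<'E'
import cv2
a=cv2.imread("pics/w1.png")[80:270,190:430]
cv2.imwrite("pics/c2.png",cv2.resize(a,None,fx=3,fy=3,interpolation=cv2.INTER_CUBIC))
E
```

```text
(no output)
```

View pics/c2.png

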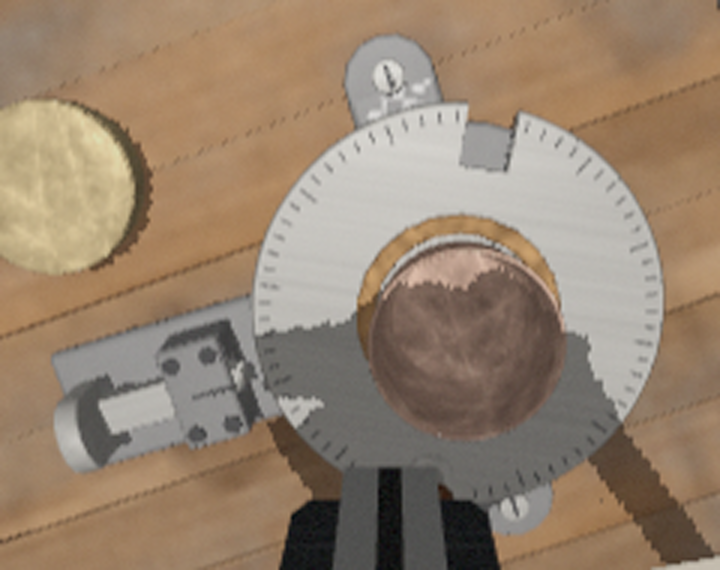

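```bash
python3 - <<'E'
from h import *
from scipy.optimize import least_squares
c=np.load("c2.npy",allow_pickle=True).item(); o=np.array([190,80])
g=lambda p,z: ray(c,o+np.array(p)/3,z)[:2]
E=np.array([g(p,.03) for p in [(254,300),(663,300),(468,104),(518,113),(622,418),(472,499)]])
r=least_squares(lambda x:np.linalg.norm(E-x,axis=1)-.075,[.57,.19]);C=r.x;print("C",C,r.fun.round(4))
sl=(g((468,104),.03)+g((518,113),.03))/2-C
s1,s2=g((388,77),.01),g((514,507),.01)
print("slot",np.degrees(np.arctan2(sl[1],sl[0])),np.linalg.norm(sl))
d=s1-s2;print("stand y",np.degrees(np.arctan2(d[1],d[0]))+90,(s1+s2)/2,np.linalg.norm(d))
for n,a,b,z in [("tabtop",(65,398),(85,470),.05),("guide",(195,345),(215,432),.037)]:
    m=(g(a,z)+g(b,z))/2-C;print(n,np.degrees(np.arctan2(m[1],m[0])),np.linalg.norm(m))
E
```

```text
C [0.57429095 0.18763372] [-0.0017 -0.0003 -0.0011 -0.0014 -0.0009 -0.0021]
slot -28.891485948270176 0.07323199830713559
stand y 86.87905402671235 [0.57311405 0.1874173 ] 0.1749196271320296
tabtop 86.15481822192505 0.1408777781047139
guide 86.22867098186009 0.09479749242881144
```

```bash
cat >>h.py <<'E'
C=np.array([.573,.1878]); BY=np.radians(86.8)
def fing(phi,gap,z,rad=.063):   # finger pose behind peg at heading phi (deg), gap along the tangent
    a=np.radians(phi);r=np.array([np.cos(a),np.sin(a)]);t=np.array([-r[1],r[0]])
    return np.r_[C+rad*r-gap*t,z],down(np.radians(max(phi-270,-114)))
E
python3 - <<'E'
from h import *
manip.move_pose(*fing(151.3,.035,.11))
manip.move_straight(*fing(151.3,.035,.042),vel=.08)
print(state()["time_s"],state()["contact_force"])
for phi in np.arange(151.3,258,10.5):
    manip.move_straight(*fing(phi,.0225,.042),vel=.06)
    s=state();print(round(phi),s["time_s"],(np.array(s["contact_force"])).round(1))
c=cams.calibration("wrist");cv2.imwrite("pics/w2.png",cams.grab_frame("wrist")[:,:,::-1]);np.save("c3.npy",c,allow_pickle=True)
cv2.imwrite("pics/top2.png",cams.grab_frame("top")[:,:,::-1])
E
```

```text
4.5833 [ 0.1448021  -0.29815774 -0.4089627 ]
151 4.9417 [-0.2  0.2  0.1]
162 5.2917 [ 0.8 -0.4 -0.4]
172 5.6417 [ 0.1 -0.   0.3]
183 5.9917 [-0.1 -0.6  0.2]
193 6.3417 [-0.9  0.4 -0.1]
204 6.6917 [ 1.2 -0.7  0.2]
214 7.0417 [ 0.1 -0.8 -0.6]
225 7.3917 [ 0.   0.4 -0.1]
235 7.7417 [-0.5 -0.4  0.7]
246 8.0917 [-1.3  0.1  1.1]
256 8.4417 [-0.5 -1.1 -0.4]
```

View pics/w2.png

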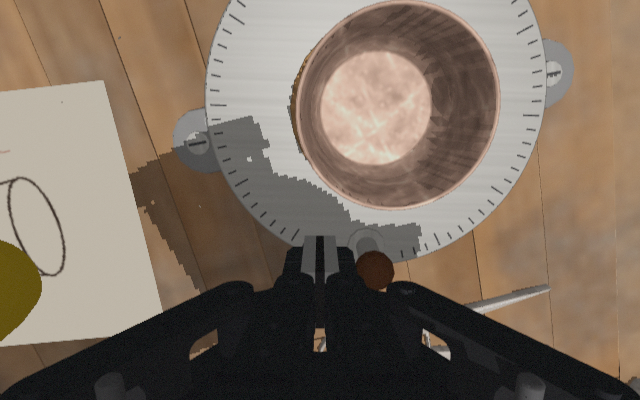

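The knob is at (376,270), just right of the finger, and its collar is at (366,245) on the disc. The slot is out of frame above. I'll compute the peg heading and target from this.

```bash
python3 - <<'E'
from h import *
c=np.load("c3.npy",allow_pickle=True).item()
for n,p,z in [("knob",(376,270),.064),("collar",(366,245),.032),]:
    q=ray(c,p,z)[:2]-C;print(n,np.degrees(np.arctan2(q[1],q[0]))%360,np.linalg.norm(q))
E=np.array([ray(c,p,.03)[:2] for p in [(205,82),(546,82),(435,253),(262,229)]])
from scipy.optimize import least_squares
r=least_squares(lambda x:np.linalg.norm(E-x,axis=1)-.075,C);print(r.x,r.fun.round(4))
e=[ray(c,p,.01)[:2] for p in [(555,72),(196,143)]];print(e,(e[0]+e[1])/2,np.degrees(np.arctan2(*(e[0]-e[1])[::-1]))+90)
a=cv2.imread("pics/top2.png")[145:245,190:340]
cv2.imwrite("pics/c3.png",cv2.resize(a,None,fx=5,fy=5,interpolation=cv2.INTER_CUBIC))
E
```

```text
knob 255.07636100691508 0.05941347099152528
collar 255.52479736196642 0.06277155586475147
[0.57383125 0.18681781] [-0.0009 -0.0007 -0.0004  0.0001]
[array([0.66494305, 0.18288327]), array([0.48606162, 0.19244708])] [0.57550234 0.18766517] 86.93962113228397
```

View pics/c3.png

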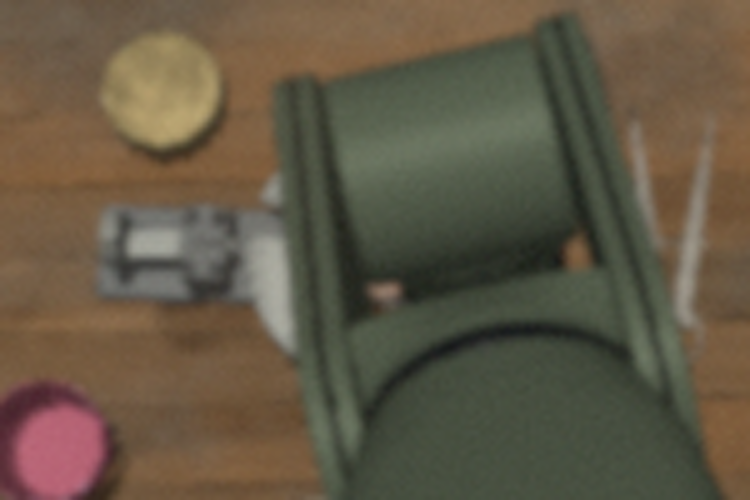

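The peg is at about 255°. I'll push on to 267°, back off, lift, and look at the slot from the bar-side orientation.

```bash
python3 - <<'E'
from h import *
for phi in (262,267.3):
    manip.move_straight(*fing(phi,.0225,.042),vel=.05)
manip.pause(.2)
manip.move_straight(*fing(267,.036,.042),vel=.08)
manip.move_straight(*fing(267,.036,.13),vel=.15)
rv=down(BY);u=np.array([np.cos(BY),np.sin(BY)])
p=np.r_[C+.09*u+np.array([.045,0]),.17]
manip.move_pose(p,rv)
c=cams.calibration("wrist");cv2.imwrite("pics/w4.png",cams.grab_frame("wrist")[:,:,::-1]);np.save("c4.npy",c,allow_pickle=True)
print(state()["time_s"],state()["joint_pos"][5]); print(proj(c,np.r_[C+.075*u,.03]),proj(c,np.r_[C,.03]))
E
```

```text
11.6583 -1.112019808194735
[298.93005107 131.63404685] [206.50596398 131.77993358]
```

View pics/w4.png

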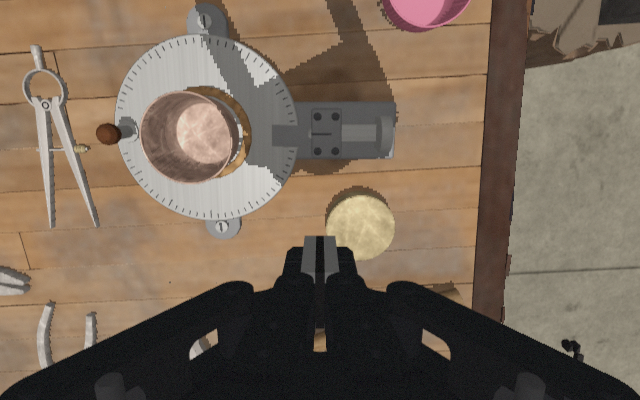

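The slot is at about (285,135), next to the guide at (325,130). I'll check the alignment in a crop.

```bash
python3 - <<'E'
import cv2
a=cv2.imread("pics/w4.png")[75:195,250:410]
cv2.imwrite("pics/c4.png",cv2.resize(a,None,fx=5,fy=5,interpolation=cv2.INTER_CUBIC))
E
```

```text
(no output)
```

View pics/c4.png

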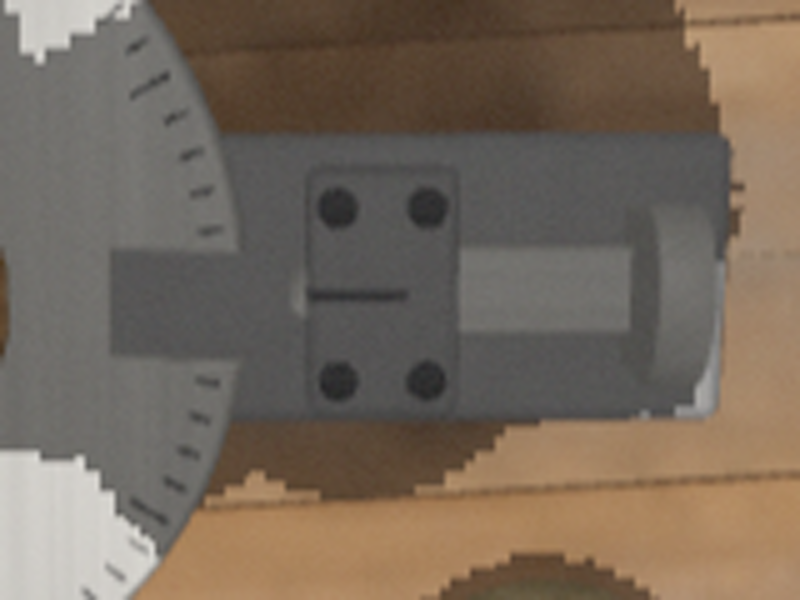

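The slot is aligned within about 1 mm once parallax is allowed for. Now I'll push the bar by the tab.

```bash
python3 - <<'E'
from h import *
rv=down(BY);u=np.array([np.cos(BY),np.sin(BY)])
P=lambda d,z:np.r_[C+d*u,z]
manip.move_straight(P(.182,.17),rv,vel=.15)
manip.move_straight(P(.182,.038),rv,vel=.12)
print("down",state()["contact_force"])
def d(): return (np.array(state()["tool_pos"])[:2]-C)@u
hit=manip.move_straight(P(.140,.038),vel=.04,guard=12);print(hit,d(),state()["contact_force"])
if not hit:
    hit=manip.move_straight(P(.127,.038),vel=.02,guard=10);print(hit,d(),state()["contact_force"])
manip.pause(.3)
manip.move_straight(P(.185,.038),vel=.1)
manip.move_straight(P(.185,.17),vel=.15)
manip.move_pose(np.r_[C+.09*u+np.array([.045,0]),.17],rv)
im=cams.grab_frame("wrist")[75:195,250:410,::-1]
cv2.imwrite("pics/c5.png",cv2.resize(im,None,fx=5,fy=5,interpolation=cv2.INTER_CUBIC));print(state()["time_s"])
E
```

```text
down [ 0.41797828 -0.89219822 -0.06029028]
False 0.1398237678747127 [-0.27176269  1.02561898 -0.13187597]
True 0.13277137779577255 [0.36383077 2.26219498 1.84928074]
17.9583
```

View pics/c5.png

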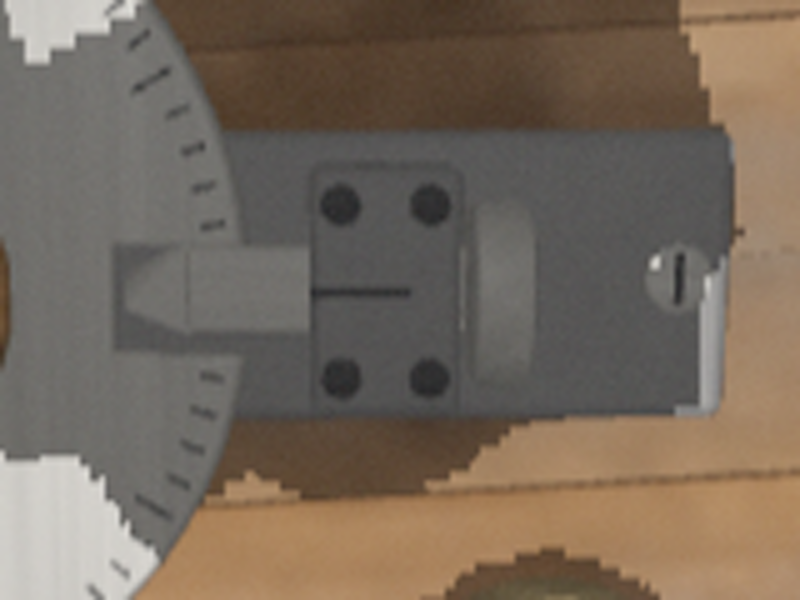

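The bar is in the slot with its tip near the slot bottom, at crop (125,290). The tab sits right against the guide block at (500,290), and the push stopped within 1 mm of the predicted hard stop. The arm is clear, so I'm handing in.

```bash
python3 -c "
from station import *
print(order.hand_in())"
```

```text
the job is handed in; nothing more can be done
None
```

I turned the disc until its slot faced the bar, pushed the bar home against its stop, and handed the job in at about 18 s with the arm clear; hand-in returned no verdict.

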